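Empty the recalled bottles from a divided tray

ROBOT

A 7-joint arm with a two-finger parallel gripper is mounted at the origin on the work surface. World frame = base frame: x ahead of the robot, y to its left, z up, the work surface at z = 0. Lengths are in mm, angles in rad, forces in N, time in s.
With the tool pointing down it reaches from about 400 to 875 mm from the base axis. Payload 4.4 kg.
Tool frame: the origin (TCP) lies at the very end of the fingers, on their centre line; the grasp point (between the pads) lies 19 mm behind it; z points along the fingers, y is the line along which they close (so a half turn about z gives the same grasp; the last joint's range is limited). The gripper opens to 85 mm and grips with 20 to 120 N. Pads are 22 mm wide; open, the fingers measure 114 mm over their backs; the gripper's body (76 mm by 85 mm) begins 54 mm behind the grasp point. The pads swing forward as they close: fully open they stand 13 mm farther back than shut.
Start: joints at [-1.296, 0.628, 0.038, 1.517, -0.027, 0.996, -0.02], TCP at [217.234, 612.64, 231.313] pointing down, gripper open.
Joint ranges: [-3.06, 3.06], [-0.37, 2.12], [-1.25, 1.32], [0.18, 2.47], [-1.1, 4.24], [0.23, 1.98], [-2.94, 2.94]. Speed limits (rad/s): [2.57, 2.57, 3.14, 3.14, 3.14, 3.14, 3.14].

INTERFACE

Orientations are given as [roll, pitch, yaw] about the fixed x, y, z axes, in that order (R = Rz(yaw) Ry(pitch) Rx(roll)).
In Python, from cell import sensors, get_image, camera_params, order gives the robot as it stands.
- The arm moves only by the shell command python3 -m inch 'ROWS' [OPENING]. ROWS is JSON, a list that holds one entry, the list of rows, each a list of 4 numbers: the shift along the tool's x, y, z in cm, then the turn about the tool's z in degrees. A call has 1 to 8 rows; each row is the pose to reach, as a shift and turn from the pose commanded when the call began, along the tool's axes at that moment; what a row does not reach only later rows make up. A row lasts 1/12 s, in which the tool goes at most 41.7 mm and 7.16 degrees, less where a joint would pass 70% of its speed; a pose out of reach is approached as far as the arm can. A call with a gripper value outside its range is refused whole. OPENING is the finger opening in cm, from 0 to 8.54, set as the call begins (- or left out, the last holds). The fingers move at their own pace and stop on an object; the grip force is fixed at half the most. Time passes only in rows, so rows that repeat a pose let the fingers close. It gives the time, the measured TCP pose, the force, the opening and the grip force at its end, in the units of the state.
- sensors.read_state(): the state, without advancing time (a new reading comes with each control period).
- get_image(name): name is "side" or "top"; returns the picture (400x640x3 uint8, blue, green, red); there is no depth.
- camera_params(name): a dict with "mtx" (3x3 intrinsics, pixels), "D" ([k1, k2, p1, p2, k3] as OpenCV has them; the pictures are not rectified), "rvec" (rotation vector, rad) and "tvec" (3), from world to camera coordinates, as OpenCV has them. Camera axes: x right, y down, z forward; pixel columns grow to the right and rows downward; lengths in mm; the calibration is good to about 2 mm. A picture is of the moment at which its call begins. camera_params takes no time and is no camera call.
- order.finish_job(): hands the job in; it is judged then, once.
The state is a dict: "clock": time; "qpos": joint angles; "qd": joint speeds; "tau": joint torques, N m; "eef_pos": TCP position; "tool_rot": TCP orientation; "force": force on the tool from outside, world axes, zero at the start; "torque": the same for the moment, N m; "width": finger opening in mm; "gripper_force": force on a finger pad.
Only numpy, scipy, OpenCV 4.12 (cv2) and the standard library are available. Lean on these libraries where they do the work, as an engineer would, in place of code of your own. Each camera call takes 0.05 s, during which the arm holds its last target. There are 200 camera calls.

TASK

Slide the round steel tub along the aluminium rail, keeping it on the table and close to the rail, until it stands centred on the yellow disc. Then take the divided tray by its black grip and tip only the bay with the recalled orange bottles out into the tub, so that the white bottles stay in the tray. Finally set the tray back upright on its black pad, lined up with it, and let go; leave the tub on the disc and the other goods on the table where they are.

Things in the scene. Friction and masses are not known exactly. Their poses are not given: they have to be found in the camera images.
- mark (a point): centre of the flat round yellow disc (170 mm across) stuck on the table beside the rail. Its y axis runs along the rail, its x axis points at right angles into the rail, whose near face lies 77 mm away along +x
- rail: fixed aluminium bar standing on the table, 45 mm high, 20 mm thick, 620 mm long; origin at the middle of the foot of its near face (the robot's side); y runs along it, x into it. The disc's centre lies at x = -77, y = -120 mm
- tub_mid (a point): open round dark steel tub with flat bottom, 150 mm outer diameter, 60 mm high, walls and base 3 mm, about 0.45 kg; the point is on its axis, half-way up (30 mm). It stands beside the rail, on the +y side of the disc, 3 to 10 mm off the rail, and slides when pushed
- tray_grip (a point): centre of the black upright grip of the blue divided tray, 82 mm above the tray's underside; x along the tray's length, y across, z up. Grip: 14 mm thick along x, 60 mm along y, 36 mm tall, standing on the 4 mm divider at x = 0 that parts two equal bays (divider top 64 mm above the underside). Tray: 212 x 74 mm, side walls 45 mm high, 0.3 kg empty
- lip_p (a point): middle of the pouring lip at the tray's +x end: 106 mm from the grip's centre along x and 55 mm below it. Each bay has a flat floor 4 mm thick from the divider to 56 mm out, then a ramp rising at 25 degrees to this open lip; no end wall. The contents roll out over the lip if that end is tipped down clearly more than 25 degrees, e.g. 45
- lip_n (a point): the same at the tray's -x end: middle of the other bay's pouring lip
- pad_center (a point): centre of the top of the thin black parking pad under the tray, 250 x 110 mm, 3 mm thick; x runs along its length, which is the tray's length. A flat orange and a flat white stripe on it mark which bay holds which colour
- orange_a_mid (a point): orange bottle with black cap, lying across its bay of the tray: 26 mm diameter, 60 mm long with its narrower cap, 35 g; the point is its centre; it rolls. Its twin lies beside it in the same bay.
- orange_b_mid (a point): second orange bottle with black cap, lying across its bay of the tray: 26 mm diameter, 60 mm long with its narrower cap, 35 g; the point is its centre; it rolls. Its twin lies beside it in the same bay.
- white_a_mid (a point): white bottle with green cap, in the other bay, lying across its bay of the tray: 26 mm diameter, 60 mm long with its narrower cap, 35 g; the point is its centre; it rolls. Its twin lies beside it in the same bay.
- white_b_mid (a point): second white bottle with green cap, in the other bay, lying across its bay of the tray: 26 mm diameter, 60 mm long with its narrower cap, 35 g; the point is its centre; it rolls. Its twin lies beside it in the same bay.
- tea_box: small brown carton of tea with a paper label, 70 x 110 x 70 mm high; bystander; origin at the centre of its underside
- sugar_box: small cream-coloured box with a green label, 75 x 90 x 60 mm high; bystander; origin at the centre of its underside
- jar: jar with white cap, 64 mm across, 80 mm high; bystander; origin at the centre of its underside
- tape_roll: brown roll of tape lying flat, 100 mm across, 48 mm high; bystander; origin at the centre of its underside
- mug: white mug, 80 mm across, 90 mm high; bystander; origin at the centre of its underside
Mind the look-alikes: they are no part of the job. Leave any blue or pink look-alike of the part that bears orange_a_mid alone.

How it is judged (in metres and radians):
On the way, in this order (a step that is already met when the one before it is completed fails the run):
1. the tub stands centred on the yellow disc (within 25 mm) (horizontal distance between tub_mid and mark below 0.025 m and angle between tub_mid's own z axis and vertical below 0.1 rad), for 0.3 s.
2. the tray is held tipped (more than 20 degrees) over the tub, its grip within 170 mm of the tub's centre (angle between tray_grip's own z axis and vertical above 0.35 rad and horizontal distance between tray_grip and tub_mid below 0.17 m), for 0.05 s.
3. both orange bottles lie in the tub (horizontal distance between each of orange_a_mid, orange_b_mid and tub_mid below 0.07 m and height (world z) of each of orange_a_mid, orange_b_mid below 0.056 m), for 0.2 s.
At the end, for the whole second after the job is handed in: both orange bottles lie inside the tub, the tub stands flat on the yellow disc within 25 mm of its centre, both white bottles lie in the tray, and the tray stands upright (within 4.5 degrees) on its pad, within 30 mm of the pad's centre and lined up with it within 11 degrees (either way round) (all of step 1 and all of step 3 and distance between each of white_a_mid, white_b_mid and tray_grip below 0.115 m and z of each of white_a_mid, white_b_mid in the frame of tray_grip below -0.035 m and angle between tray_grip's own z axis and vertical below 0.08 rad and height (world z) of tray_grip below 0.091 m and horizontal distance between tray_grip and pad_center below 0.03 m and angle between the x axis of tray_grip and the x axis of pad_center, either way round below 0.2 rad); the robot touches nothing.
It fails at once if a white bottle comes out of the tray (distance between any of white_a_mid, white_b_mid and tray_grip above 0.13 m).
It fails at once if the tub is lifted off the table (more than 15 mm) or leaves the rail (a gap of more than 35 mm) (height (world z) of tub_mid above 0.045 m or x of tub_mid in the frame of mark below -0.033 m).
It fails at once if one of the other goods is moved more than 30 mm (distance of any of tea_box, sugar_box, jar, tape_roll, mug from where it was at the start of the episode above 0.03 m).
It also fails if it takes over 72 s, if anything falls off the work surface, if the arm or the gripper's body presses on something with over 40 N, if the wrist force passes 120 N, or if a joint passes its speed limit or range.

## Working session

There is one attempt and no reset: what is moved stays moved. The work goes in short steps, Python scripts to look and compute and a shell command to move; the robot and the scene stay as the last step left them, time stands still between calls to the robot, and variables do not carry over. Pictures are saved under pics/ and viewed, at most 10 in all, crops included, and the job is handed in when it is done.

```bash
ls; mkdir -p pics; python3 - <<'E'
from cell import sensors,get_image,camera_params
import cv2
for n in("top","side"):
    cv2.imwrite(f"pics/{n}0.png",get_image(n))
    print(n,camera_params(n))
s=sensors.read_state();print({k:s[k] for k in("clock","eef_pos","tool_rot","width")})
E
```

```text
pics
top {'mtx': array([[488.75215105,   0.        , 318.97113106],
       [  0.        , 488.75215105, 206.11320812],
       [  0.        ,   0.        ,   1.        ]]), 'D': array([-0.07369221,  0.        ,  0.        ,  0.        ,  0.        ]), 'rvec': array([ 2.17090794, -2.15965788,  0.08547266]), 'tvec': array([ -31.1573093 ,  518.02512737, 1226.45065175])}
side {'mtx': array([[443.0282259 ,   0.        , 322.22893114],
       [  0.        , 443.0282259 , 197.62683634],
       [  0.        ,   0.        ,   1.        ]]), 'D': array([-0.09421179,  0.        ,  0.        ,  0.        ,  0.        ]), 'rvec': array([ 2.414424  , -0.34932902,  0.13814107]), 'tvec': array([-512.46574363,  155.15705959, 1095.79297938])}
{'clock': 0.1, 'eef_pos': array([217.03041672, 612.09606223, 230.46249463]), 'tool_rot': array([-3.13985691e+00,  1.57560635e-06,  2.80078940e+00]), 'width': 85.13449772818394}
```

View pics/top0.png

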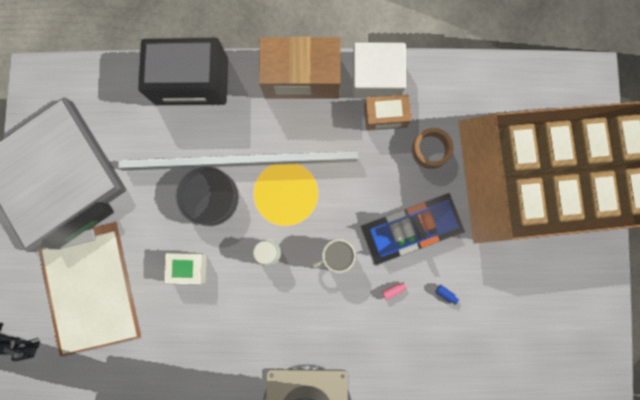

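View pics/side0.png

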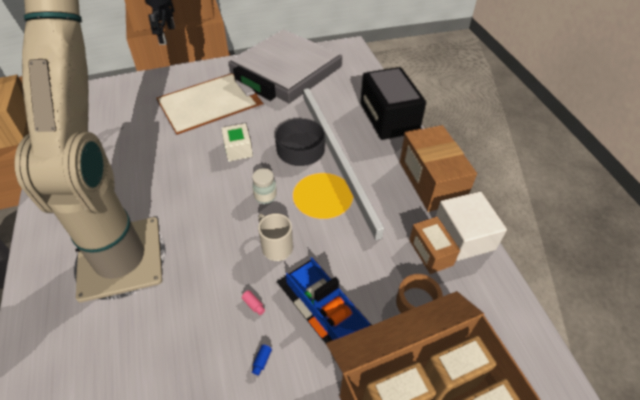

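Candidates for the orange bottles in the top view:
- orange bodies in the tray's right bay, near (427,220)
- orange stripe on the pad, near (430,240)
- pink look-alike at (395,290)
- blue look-alike at (447,295)

The oranges in the tray's right bay fit the description. The whites are in the left bay near (404,232), the grip is near (411,228), the tub is at (207,196) and the disc at (286,194). I'll check this in one close crop.

```bash
cat > h.py <<'E'
import cv2,numpy as np
from cell import sensors,get_image,camera_params
def ray(n,px):
    c=camera_params(n);R=cv2.Rodrigues(c["rvec"])[0]
    u=cv2.undistortPoints(np.array(px,float).reshape(-1,1,2),c["mtx"],c["D"])[:,0]
    return -R.T@c["tvec"],np.c_[u,np.ones(len(u))]@R
def at(n,px,z):
    o,d=ray(n,px);return (o+d*((z-o[2])/d[:,2])[:,None]).round(1)
def proj(n,P):
    c=camera_params(n);return cv2.projectPoints(np.array(P,float).reshape(-1,1,3),c["rvec"],c["tvec"],c["mtx"],c["D"])[0][:,0]
def disc(img):
    h=cv2.cvtColor(img,cv2.COLOR_BGR2HSV)
    return cv2.inRange(h,(20,180,120),(32,255,255))
E
python3 - <<'E'
from h import *
a=cv2.imread("pics/top0.png");b=cv2.imread("pics/side0.png")
r=lambda i,k:cv2.resize(i,None,fx=k,fy=k,interpolation=cv2.INTER_CUBIC)
out=np.zeros((600,800,3),np.uint8)
def put(i,x,y): out[y:y+i.shape[0],x:x+i.shape[1]]=i
put(r(a[140:270,110:470],2.2),0,0); put(r(a[190:265,360:470],3.6),0,290); put(r(b[255:345,270:380],3.4),410,290)
cv2.imwrite("pics/crop.png",out)
for n,i in(("top",a),("side",b)):
    c=max(cv2.findContours(disc(i),0,1)[0],key=cv2.contourArea);e=cv2.fitEllipse(c);print(n,e,at(n,[e[0]],0))
E
```

```text
top ((285.1083679199219, 194.17454528808594), (57.03289031982422, 60.24216079711914), 98.38390350341797) [[551.5  60.8   0. ]]
side ((322.3443603515625, 195.49192810058594), (43.505184173583984, 57.403141021728516), 91.39120483398438) [[552.8  59.3   0. ]]
```

View pics/crop.png

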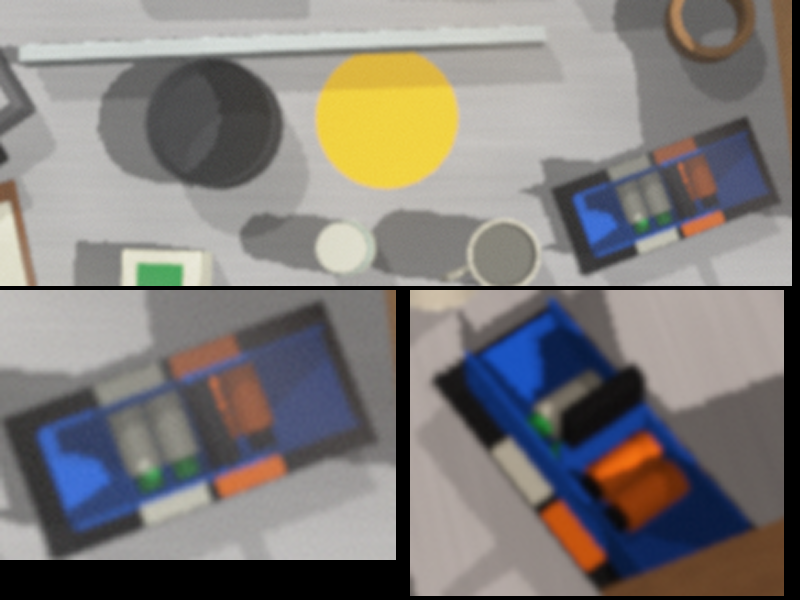

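The crop confirms it. Both orange bottles are in the bay on the far (-y) side at about (427,220), the whites are at about (402,225), and the grip is between them. The tub rim centre is at about (207.3,195.7) and the disc centre at about (286,193.4). Next I'll turn these into positions.

```bash
python3 - <<'E'
from h import *
a=cv2.imread("pics/top0.png");b=cv2.imread("pics/side0.png")
for n,i in(("top",a),("side",b)):
    h=cv2.cvtColor(i,cv2.COLOR_BGR2HSV);m=cv2.inRange(h,(15,130,70),(35,255,255))
    c=max(cv2.findContours(m,0,1)[0],key=cv2.contourArea)[:,0].astype(float)
    w=at(n,c,0)
    from scipy.optimize import least_squares
    r=least_squares(lambda p:np.hypot(*(w[:,:2]-p).T)-85,[551,60],loss="soft_l1",f_scale=2);print(n,"disc",r.x,np.abs(r.fun).mean())
f=lambda p:[p[0]/2.2+110,p[1]/2.2+140]
print("rail foot near",at("top",[f((22,64)),f((545,45))],0), "top near edge",at("top",[f((22,60)),f((545,41))],45))
print("tub",at("top",[f((214,122.5))],60),at("top",[f((146,122)),f((282,122)),f((214,57)),f((214,188))],60))
g=lambda p:[p[0]/3.6+360,(p[1]-290)/3.6+190]
P=at("top",[g(p) for p in((5,420),(325,303),(378,440),(55,558))],3);print("pad",P,P.mean(0),[np.hypot(*(P[i]-P[(i+1)%4])[:2]) for i in range(4)],np.degrees(np.arctan2(*((P[1]+P[2]-P[0]-P[3])[[1,0]]))))
T=at("top",[g(p) for p in((38,430),(325,322),(364,432),(75,530))],35);print("tray",T,T.mean(0),[np.hypot(*(T[i]-T[(i+1)%4])[:2]) for i in range(4)],np.degrees(np.arctan2(*((T[1]+T[2]-T[0]-T[3])[[1,0]]))))
# grip top: dark points, side crop top-face ends (568,425)front-left..(640,375) 
s=lambda p:[(p[0]-410)/3.4+270,(p[1]-290)/3.4+255]
print("grip top side view",at("side",[s((560,408)),s((630,368))],103))
for nm,p,z in(("mug",(503,255),90),("jar",(344,247),80)): print(nm,at("top",[f(p)],z))
E
```

```text
top disc [554.26246657  60.29028138] 3.30943586878647
side disc [ 652.63870355 -458.79059354] 33.62503035720767
rail foot near [[ 617.8  505.9    0. ]
 [ 641.7 -129.4    0. ]] top near edge [[ 614.8  486.5   45. ]
 [ 637.8 -126.5   45. ]]
tub [[539.8 251.5  60. ]] [[540.2 330.3  60. ]
 [540.7 173.3  60. ]
 [615.5 253.7  60. ]
 [465.1 249.4  60. ]]
pad [[ 468.6 -138.4    3. ]
 [ 554.5 -371.     3. ]
 [ 455.3 -407.6    3. ]
 [ 370.  -174.     3. ]] [ 462.1  -272.75    3.  ] [np.float64(247.9547741020527), np.float64(105.73646485484561), np.float64(248.68665022473564), np.float64(104.829957550311)] -69.83553465784237
tray [[ 460.  -159.2   35. ]
 [ 537.1 -362.6   35. ]
 [ 459.5 -388.7   35. ]
 [ 390.3 -184.8   35. ]] [ 461.725 -273.825   35.   ] [np.float64(217.522343679908), np.float64(81.87166787112622), np.float64(215.32266485439936), np.float64(74.25260938175843)] -70.2419808627051
grip top side view [[ 435.  -272.3  103. ]
 [ 485.3 -257.5  103. ]]
mug [[392.  -77.5  90. ]]
jar [[399.6  97.9  80. ]]
```

Measurements agree with the given sizes:

| Item | Position or direction |
|---|---|
| Disc centre | ≈ (554.5, 60) |
| Tub | ≈ (540, 251), about 9 mm off the rail |
| Rail y axis | ≈ 92.2° |
| Pad and tray | ≈ (462, −273), orange end pointing at −70° |

Plan:
1. Pull the tub from inside with closed fingers.
2. Grip the tray across its 60 mm grip width. The tray can then pivot about the closing axis, because the tool itself cannot tilt.
3. Press the underside of the white half on the tub rim, which the rail backs up, so the orange end tips into the tub.

```bash
python3 -m inch '[[[-2.8,-1.6,0,0],[-5.6,-3.3,0,0],[-8.4,-4.9,0,0],[-11.2,-6.6,0,0],[-14,-8.2,0,0],[-16.8,-9.8,0,0],[-19.6,-11.5,0,0],[-22.4,-13.1,0,0]]]' 0 && python3 -m inch '[[[-2.8,-1.6,0,0],[-5.6,-3.3,0,0],[-8.4,-4.9,0,0],[-11.2,-6.6,0,0],[-14,-8.2,0,0],[-16.8,-9.8,0,0],[-19.6,-11.5,0,0],[-22.4,-13.1,0,0]]]' && python3 -m inch '[[[0,0,1,7],[0,0,2,14],[0,0,3,21],[0,0,4,28],[0,0,5,35],[0,0,6,42],[0,0,7,49],[0,0,8,56]]]'  && python3 -m inch '[[[0,0,0,6.2],[0,0,0,12.4],[0,0,0,12.4]]]'
```

```text
clock: 0.77
eef_pos: [385.1, 412.6, 231.0]
tool_rot: [-3.141, -0.0, 2.801]
force: [0.4, 0.8, 0.3]
width: -0.0
gripper_force: 0.0
clock: 1.43
eef_pos: [552.4, 214.3, 230.9]
tool_rot: [-3.141, -0.001, 2.801]
force: [0.5, -0.2, -0.7]
width: -0.1
gripper_force: 0.0
clock: 2.1
eef_pos: [551.6, 215.9, 150.5]
tool_rot: [-3.141, 0.0, 1.817]
force: [0.4, 0.0, 0.3]
width: -0.3
gripper_force: 0.0
clock: 2.35
eef_pos: [551.4, 216.0, 150.5]
tool_rot: [-3.14, 0.001, 1.605]
force: [-0.4, -0.1, -0.6]
width: 0.0
gripper_force: 0.0
```

```bash
python3 -m inch '[[[0,0.2,2.5,0],[0,0.2,5,0],[0,0.2,7.5,0],[0,0.2,10,0],[0,0.2,12,0],[0,0.2,13.2,0],[0,0.2,13.2,0]]]' && python3 -m inch '[[[-1,0,0,0],[-2,0,0,0],[-3,0,0,0],[-4,0,0,0],[-5,0,0,0],[-6,0,0,0],[-7,0,0,0],[-8,0,0,0]]]' && python3 -m inch '[[[-1,0,0,0],[-2,0,0,0],[-3,0,0,0],[-4,0,0,0],[-4,0,0,0]]]' && python3 - <<'E'
from h import *
i=get_image("top");s=get_image("side")
o=np.zeros((600,800,3),np.uint8)
o[:286,:792]=cv2.resize(i[140:270,110:470],None,fx=2.2,fy=2.2,interpolation=2)
o[290:590,:420]=cv2.resize(s[100:250,220:430],None,fx=2,fy=2,interpolation=2)
cv2.imwrite("pics/push1.png",o)
E
```

```text
clock: 2.93
eef_pos: [552.0, 215.5, 16.8]
tool_rot: [-3.137, 0.001, 1.609]
force: [0.3, 0.5, 1.1]
width: 0.0
gripper_force: 0.0
clock: 3.6
eef_pos: [557.0, 135.4, 19.7]
tool_rot: [3.141, -0.001, 1.607]
force: [0.5, 3.7, 2.3]
width: -0.1
gripper_force: 0.0
clock: 4.02
eef_pos: [558.2, 92.0, 19.2]
tool_rot: [-3.141, 0.003, 1.603]
force: [0.1, -0.0, 0.2]
width: -0.5
gripper_force: 0.0
```

View pics/push1.png

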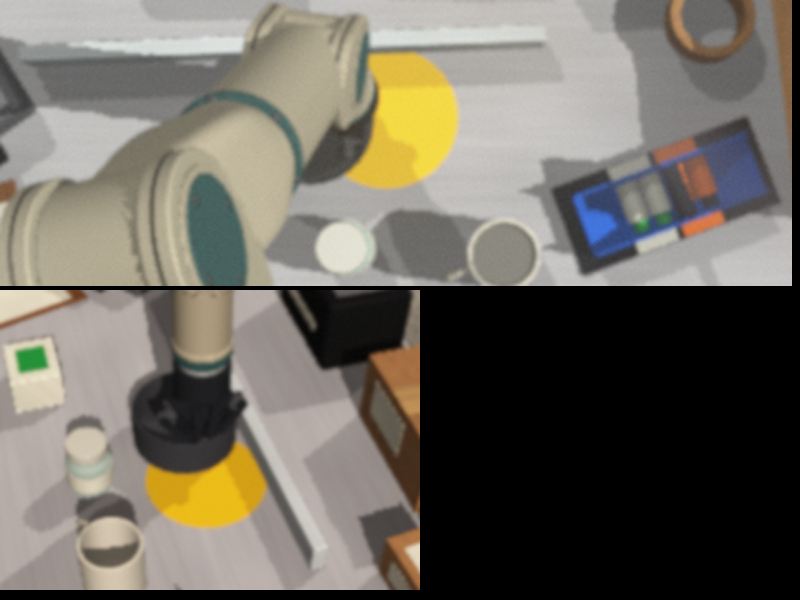

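The tub follows cleanly along the rail. Its right rim edge is at crop pixel (374,105), so its centre is at y≈145 and it needs about 85 mm more. I'll go 80 mm, back off, rise, and measure with the side camera.

```bash
python3 -m inch '[[[-1.2,0,0,0],[-2.4,0,0,0],[-3.6,0,0,0],[-4.8,0,0,0],[-6,0,0,0],[-7,0,0,0],[-8,0,0,0],[-8,0,0,0]]]' && python3 -m inch '[[[1,0,0,0],[2,0,0,0],[2,0,-3,0],[2,0,-6,0],[2,0,-9,0],[2,0,-12,0],[2,0,-15,0],[2,0,-18,0]]]' && python3 -m inch '[[[0,-3,0,0],[0,-6,0,0],[0,-9,0,0],[0,-12,0,0],[0,-15,0,0],[-3,-18,0,0],[-6,-18,0,0],[-9,-18,0,0]]]' && python3 - <<'E'
from h import *
i=get_image("top");s=get_image("side")
cv2.imwrite("pics/t2.png",i);cv2.imwrite("pics/s2.png",s)
o=np.zeros((600,800,3),np.uint8)
o[:300,:600]=cv2.resize(i[130:230,210:410],None,fx=3,fy=3,interpolation=2)
o[300:600,:600]=cv2.resize(s[130:230,240:440],None,fx=3,fy=3,interpolation=2)
cv2.imwrite("pics/push2.png",o)
E
```

```text
clock: 4.78
eef_pos: [561.3, 12.3, 19.4]
tool_rot: [3.141, 0.002, 1.603]
force: [0.4, 0.4, 0.9]
width: 0.2
gripper_force: 0.0
clock: 5.45
eef_pos: [559.9, 38.8, 200.8]
tool_rot: [-3.141, -0.001, 1.61]
force: [0.8, 0.5, 0.2]
width: 0.1
gripper_force: 0.0
clock: 6.12
eef_pos: [382.0, -58.5, 199.5]
tool_rot: [-3.141, -0.002, 1.613]
force: [1.5, 0.1, -0.1]
width: 0.1
gripper_force: 0.0
```

View pics/push2.png

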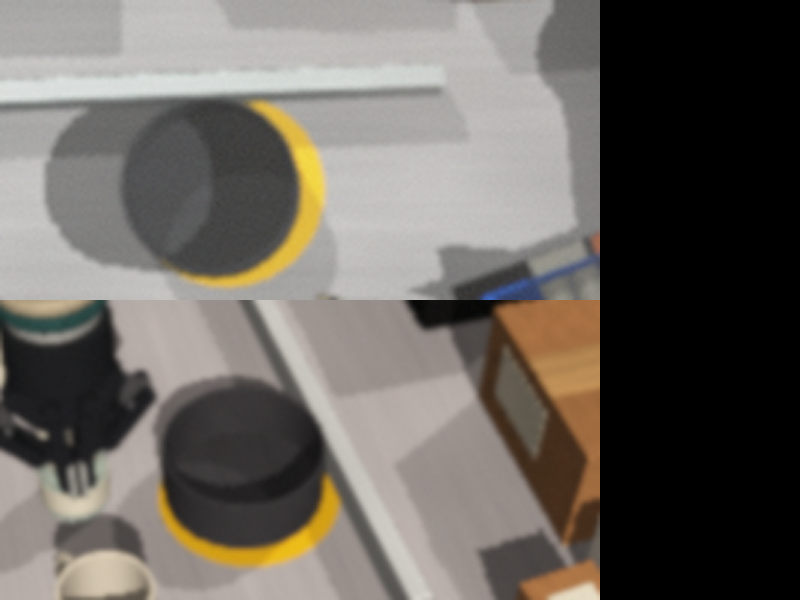

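```bash
python3 - <<'E'
from h import *
f=lambda p:[p[0]/3+210,p[1]/3+130]
s=lambda p:[p[0]/3+240,(p[1]-300)/3+130]
print("tub top",at("top",[f((210,187.5)),f((121,187)),f((299,187))],60))
print("disc right,bottom edge",at("top",[f((325,187)),f((225,287))],0))
# side: base ellipse lowest/left/right at z=0; compare models
print("tub rim side",at("side",[s((243,442))],60))
for c in((552,72),(552,76),(552,80)):
    t=np.linspace(0,2*np.pi,73);
    for z in(0,60):
        p=proj("side",np.c_[c[0]+75*np.cos(t),c[1]+75*np.sin(t),0*t+z]);q=(p-[240,130])*3+[0,300];print(c,z,q.min(0).round(),q.max(0).round())
q=(proj("side",np.c_[554.5+85*np.cos(t),60+85*np.sin(t),0*t])-[240,130])*3+[0,300];print("disc",q.min(0).round(),q.max(0).round())
E
```

```text
tub top [[548.5  68.5  60. ]
 [548.7 142.9  60. ]
 [549.2  -5.6  60. ]]
disc right,bottom edge [[556.7 -26.2   0. ]
 [469.   60.1   0. ]]
tub rim side [[552.7  73.2  60. ]]
(552, 72) 0 [162. 429.] [322. 549.]
(552, 72) 60 [160. 385.] [326. 506.]
(552, 76) 0 [161. 426.] [321. 546.]
(552, 76) 60 [158. 382.] [324. 503.]
(552, 80) 0 [160. 423.] [320. 543.]
(552, 80) 60 [157. 379.] [323. 500.]
disc [157. 430.] [340. 568.]
```

The tub stands at about (550.5, 71), 12 mm from the disc's centre, so step 1 is met. Next I'll go above the tray with the tool's closing axis across it.

```bash
python3 -m inch '[[[-2.7,0.9,0,-2.2],[-5.4,1.8,0,-4.4],[-8.2,2.7,0,-6.6],[-10.9,3.5,0,-8.8],[-13.6,4.4,0,-11],[-16.3,5.3,0,-13.2],[-19.1,6.2,0,-15.4],[-21.8,7.1,0,-17.6]]]' 8.5 && python3 -m inch '[[[0,0,2,0],[0,0,4,0],[0,0,6,0],[0,0,8,0],[0,0,8,0]]]' && python3 - <<'E'
from h import *
s=get_image("side");i=get_image("top")
o=np.zeros((600,800,3),np.uint8)
o[:600,:520]=cv2.resize(s[240:360,260:364],None,fx=5,fy=5,interpolation=2)
o[:330,530:800]=cv2.resize(i[160:270,360:450],None,fx=3,fy=3,interpolation=2)
cv2.imwrite("pics/above.png",o)
E
```

```text
clock: 6.88
eef_pos: [464.3, -274.5, 199.2]
tool_rot: [3.141, -0.001, 1.919]
force: [-0.2, 0.0, -0.4]
width: 84.8
gripper_force: 0.0
clock: 7.3
eef_pos: [461.8, -271.8, 116.0]
tool_rot: [-3.138, -0.006, 1.917]
force: [0.3, 0.5, 0.6]
width: 85.1
gripper_force: 0.0
```

View pics/above.png

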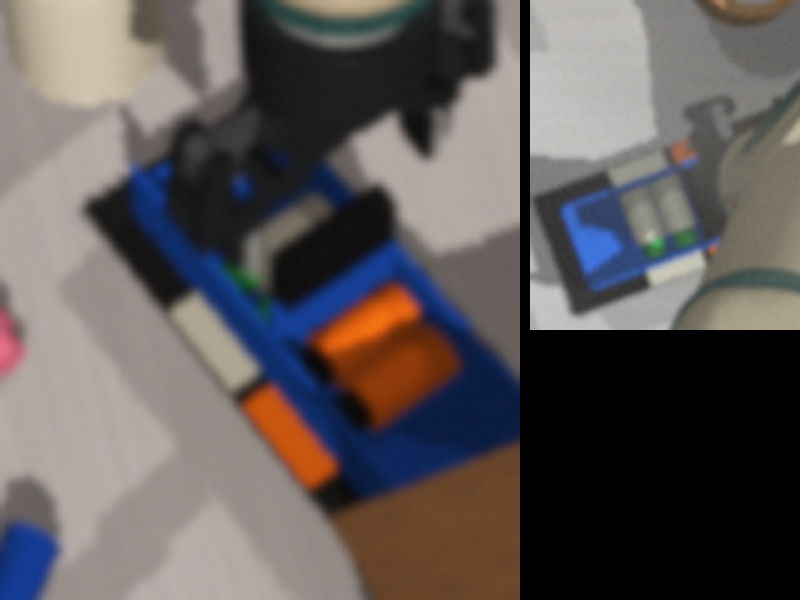

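```bash
python3 - <<'E'
from h import *
f=lambda P:((proj("side",P)-[260,240])*5).round()
a=np.radians(-70);X=np.array([np.cos(a),np.sin(a),0]);Y=np.array([-np.sin(a),np.cos(a),0])
C=np.array([462,-273.,0])
for z in(67,103):print("grip z",z,f([C+sx*7*X+sy*30*Y+[0,0,z] for sx,sy in((1,-1),(1,1),(-1,-1),(-1,1))]).tolist())
T=np.array([461.8,-271.8,0]);print("tips",f([T+s*50*Y+[0,0,z] for z in(116,129) for s in(-1,1)]).tolist())
E
```

```text
grip z 67 [[285.0, 323.0], [395.0, 250.0], [266.0, 300.0], [376.0, 227.0]]
grip z 103 [[285.0, 283.0], [398.0, 209.0], [265.0, 259.0], [378.0, 186.0]]
tips [[234.0, 280.0], [425.0, 155.0], [234.0, 264.0], [426.0, 139.0]]
```

The grip appears at crop pixels (270,250)–(395,240). That is within about 3 mm of the model, slightly toward the white side. I'll shift 2 mm, lower and close.

```bash
python3 -m inch '[[[0.2,0,1.5,0],[0.2,0,3,0],[0.2,0,4,0],[0.2,0,5,0],[0.2,0,5,0]]]' && python3 -m inch '[[[0,0,0,0],[0,0,0,0],[0,0,0,0],[0,0,0,0],[0,0,0,0],[0,0,0,0]]]' 4
```

```text
clock: 7.82
eef_pos: [461.8, -273.0, 68.4]
tool_rot: [-3.141, -0.001, 1.915]
force: [-0.5, 0.1, -0.6]
width: 85.0
gripper_force: 0.0
clock: 8.32
eef_pos: [463.4, -274.0, 70.5]
tool_rot: [3.139, 0.002, 1.914]
force: [1.7, 1.0, 6.8]
width: 59.3
gripper_force: 64.3
```

```bash
python3 -m inch '[[[0,0,-1,0],[0,0,-2.5,0],[0,0,-4.5,0],[0,0,-6.5,0],[0,0,-8.5,0],[0,0,-10.5,0],[0,0,-12,0],[0,0,-13,0]]]' && python3 -m inch '[[[1,0.8,0,0],[2.7,2.2,0,0],[4.5,3.7,0,0],[6.3,5.2,0,0],[8.1,6.7,0,0],[9.9,8.2,0,0],[11.7,9.7,0,0],[13.5,11.2,0,0]]]' && python3 -m inch '[[[1.8,1.5,0,0],[3.6,3,0,0],[5.4,4.5,0,0],[7.2,6,0,0],[9,7.5,0,0],[11,9.2,0,0],[13,10.8,0,0],[14.5,12.2,0,0]]]' && python3 -m inch '[[[0,0,0,4],[0,0,0,10],[0,0,0,17],[0,0,0,24],[0,0,0,31],[0,0,0,38],[0,0,0,45],[0,0,0,52]]]' && python3 -m inch '[[[0,0,0,7],[0,0,0,14],[0,0,0,21],[0,0,0,28],[0,0,0,35],[0,0,0,42],[0,0,0,49],[0,0,0,56]]]' && python3 -m inch '[[[0,0,0,0],[0,0,0,0]]]' && python3 - <<'E'
from h import *
s=get_image("side");i=get_image("top")
o=np.zeros((600,800,3),np.uint8)
o[:540,:600]=cv2.resize(s[80:260,230:430],None,fx=3,fy=3,interpolation=2)
o[:260,600:]=cv2.resize(i[110:240,240:340],None,fx=2,fy=2,interpolation=2)
cv2.imwrite("pics/over.png",o)
E
```

```text
clock: 8.98
eef_pos: [461.4, -273.9, 200.9]
tool_rot: [3.141, 0.001, 1.914]
force: [0.5, 0.1, -4.7]
width: 59.1
gripper_force: 66.5
clock: 9.65
eef_pos: [520.9, -106.3, 197.9]
tool_rot: [-3.139, -0.002, 1.915]
force: [0.1, 0.6, -5.4]
width: 59.3
gripper_force: 66.5
clock: 10.32
eef_pos: [586.6, 72.7, 197.5]
tool_rot: [-3.138, -0.002, 1.917]
force: [-0.6, -0.0, -4.9]
width: 59.1
gripper_force: 66.5
clock: 10.98
eef_pos: [586.2, 70.1, 197.6]
tool_rot: [-3.138, 0.002, 1.001]
force: [0.1, 0.2, -4.8]
width: 59.1
gripper_force: 66.6
clock: 11.65
eef_pos: [586.3, 70.3, 197.6]
tool_rot: [-3.141, 0.004, 0.024]
force: [-0.5, -0.7, -4.8]
width: 59.0
gripper_force: 66.6
clock: 11.82
eef_pos: [586.8, 69.9, 197.9]
tool_rot: [3.141, 0.003, 0.033]
force: [-0.4, -0.8, -6.0]
width: 58.8
gripper_force: 66.6
```

View pics/over.png

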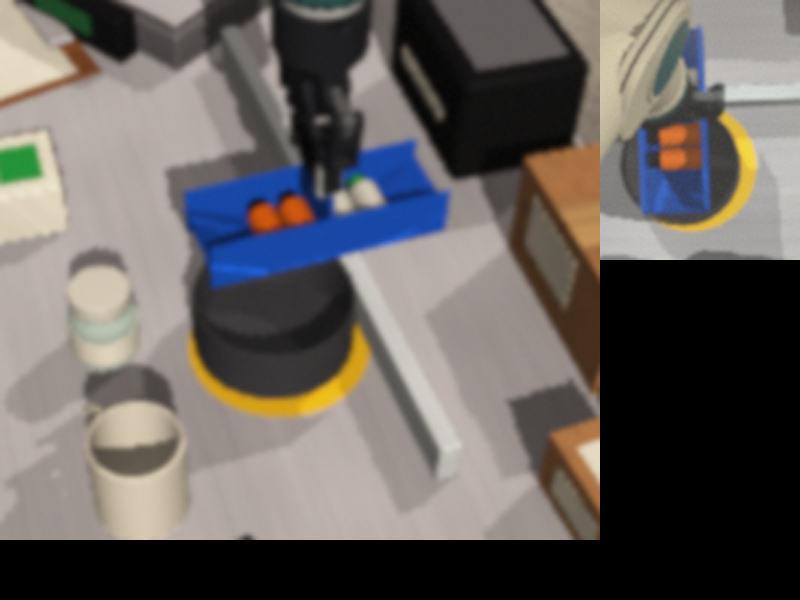

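The tray is level over the tub with the oranges (crop (280,212)) on the robot side and the whites on the rail side. I'll lower to the rail-side rim and press gently.

```bash
python3 -m inch '[[[0,0,2,0],[0,0,4,0],[0,0,5.5,0],[0,0,6.5,0],[0,0,6.8,0],[0,0,7.1,0],[0,0,7.4,0],[0,0,7.4,0]]]' && python3 -m inch '[[[0,0,0.2,0],[0,0,0.4,0],[0,0,0.4,0]]]'
```

```text
clock: 12.58
eef_pos: [588.6, 68.4, 127.3]
tool_rot: [-3.14, -0.002, 0.029]
force: [-2.2, 0.5, 2.3]
width: 58.9
gripper_force: 67.5
clock: 12.83
eef_pos: [589.1, 68.2, 127.0]
tool_rot: [-3.138, -0.004, 0.029]
force: [-9.9, 0.4, 28.9]
width: 58.9
gripper_force: 70.3
```

```bash
python3 -m inch '[[[0,0,0.2,0],[0,0,0.4,0],[0,0,0.4,0]]]' && python3 -m inch '[[[0,0,0.2,0],[0,0,0.4,0],[0,0,0.4,0]]]' && python3 - <<'E'
from h import *
s=get_image("side")
cv2.imwrite("pics/tilt1.png",cv2.resize(s[80:260,230:430],None,fx=3,fy=3,interpolation=2))
E
```

```text
clock: 13.08
eef_pos: [589.8, 67.7, 126.7]
tool_rot: [-3.136, -0.006, 0.028]
force: [-17.0, 1.8, 55.8]
width: 58.6
gripper_force: 73.5
clock: 13.33
eef_pos: [592.5, 67.1, 126.2]
tool_rot: [-3.136, -0.013, 0.028]
force: [-20.1, 1.2, 76.6]
width: 59.2
gripper_force: 77.3
```

View pics/tilt1.png

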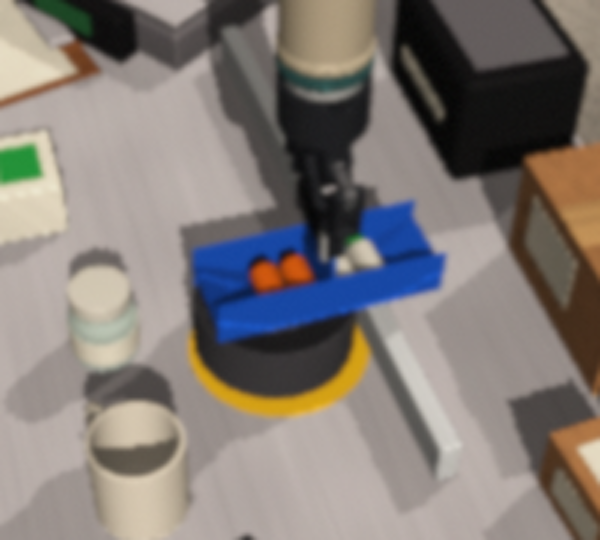

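At 77 N the tray still has not turned: the lever there is only about 27 mm. I'll pre-tip it below the 25° spill angle on the fixed rail, clear of the tub on the +y side, with a lever of about 52 mm, and then finish on the tub rim with a longer lever.

```bash
python3 -m inch '[[[0,0,-1,0],[0,0,-2,0],[0,0,-3.5,0],[0,0,-5,0],[0,0,-6.5,0],[0,0,-8,0],[0,0,-9,0],[0,0,-9,0]]]' && python3 -m inch '[[[0,-1.5,0,0],[-0.2,-4,0,0],[-0.4,-6.5,0,0],[-0.6,-9,0,0],[-0.7,-11.5,0,0],[-0.7,-14,0,0],[-0.7,-16,0,0],[-0.7,-16.5,0,0]]]' && python3 -m inch '[[[0,0,1.5,0],[0,0,3.5,0],[0,0,5.5,0],[0,0,7,0],[0,0,8,0],[0,0,8.8,0],[0,0,9.2,0],[0,0,9.2,0]]]' && python3 -m inch '[[[0,0,0.3,0],[0,0,0.6,0],[0,0,0.6,0]]]'
```

```text
clock: 14.05
eef_pos: [589.5, 68.5, 205.3]
tool_rot: [3.141, -0.004, 0.03]
force: [0.4, 0.0, -5.0]
width: 59.1
gripper_force: 68.2
clock: 14.72
eef_pos: [574.4, 239.9, 201.2]
tool_rot: [-3.139, 0.003, 0.036]
force: [-0.6, 1.5, -5.0]
width: 59.0
gripper_force: 68.2
clock: 15.38
eef_pos: [575.4, 233.1, 112.7]
tool_rot: [-3.141, 0.002, 0.029]
force: [-4.9, -0.8, 5.6]
width: 58.8
gripper_force: 69.6
clock: 15.63
eef_pos: [573.3, 233.0, 110.6]
tool_rot: [-3.138, 0.006, 0.029]
force: [-20.9, -2.3, 36.6]
width: 58.8
gripper_force: 74.0
```

```bash
python3 -m inch '[[[0,0,0.2,0],[0,0,0.4,0],[0,0,0.4,0]]]' && python3 -m inch '[[[0,0,0.2,0],[0,0,0.4,0],[0,0,0.4,0]]]' && python3 - <<'E'
from h import *
s=get_image("side")
cv2.imwrite("pics/tilt2.png",cv2.resize(s[60:200,230:390],None,fx=4,fy=4,interpolation=2))
print(sensors.read_state()["torque"])
E
```

```text
clock: 15.88
eef_pos: [571.3, 233.3, 108.3]
tool_rot: [-3.136, 0.01, 0.03]
force: [-29.9, -2.8, 52.9]
width: 59.3
gripper_force: 77.7
clock: 16.13
eef_pos: [568.9, 233.1, 104.5]
tool_rot: [-3.135, 0.014, 0.029]
force: [-35.6, -2.6, 60.8]
width: 59.1
gripper_force: 81.4
[-1.04260353  6.59066511 -0.15954906]
```

View pics/tilt2.png

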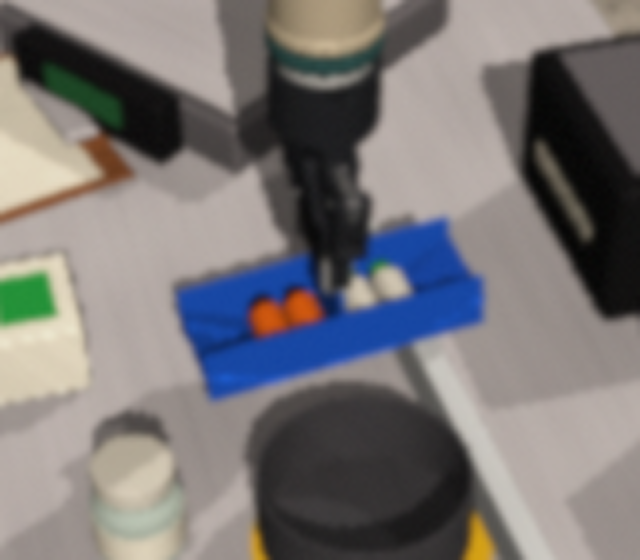

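The tray now turns: the force levels off near 61 N and it leans slightly, with the lip toward the robot. I've nearly used up my picture views, so I'll measure the tilt in code by fitting the tray's silhouette.

```bash
cat > tilt.py <<'E'
from h import *
from scipy.optimize import minimize
prof=[(-106,-55),(-56,-82),(56,-82),(106,-55),(106,-37),(-106,-37)]
M=np.array([(u,w,z) for u,z in prof for w in(-37,37)],float)   # tray frame, +u = orange end
def pts(c,yaw,th):
    U=np.array([np.cos(yaw),np.sin(yaw),0]);W=np.array([-U[1],U[0],0]);Z=np.array([0,0,1.])
    u=U*np.cos(th)-Z*np.sin(th);n=Z*np.cos(th)+U*np.sin(th)
    return c+M[:,:1]*u+M[:,1:2]*W+M[:,2:]*n
def fill(p):
    m=np.zeros((400,640),np.uint8);cv2.fillConvexPoly(m,cv2.convexHull((p*16).round().astype(np.int32)),1,shift=4);return m
def fit(cams=("side",),th0=10):
    s=sensors.read_state();t=s["eef_pos"];yaw=s["tool_rot"][2]+np.pi;H={}
    for n in cams:
        h=cv2.cvtColor(get_image(n),cv2.COLOR_BGR2HSV);m=cv2.inRange(h,(105,150,40),(125,255,255))
        k,l,st,_=cv2.connectedComponentsWithStats(m);p=proj(n,[t+[0,0,-20]])[0]
        ok=[i for i in range(1,k) if st[i,4]>25 and np.hypot(*(np.argwhere(l==i).mean(0)[::-1]-p))<70]
        H[n]=fill(np.argwhere(np.isin(l,ok))[:,::-1].astype(np.float32))
    def cost(v):
        r=0
        for n in cams:
            a=fill(proj(n,pts(t+[v[1],v[2],v[3]],yaw,np.radians(v[0]))));r+=1-(a&H[n]).sum()/(a|H[n]).sum()
        return r+1e-4*((v[1]/4)**2+(v[2]/4)**2+((v[3]-14)/5)**2)
    b=min((minimize(cost,[th,0,0,14],method="Nelder-Mead",options=dict(initial_simplex=np.array([[th,0,0,14],[th+6,0,0,14],[th,4,0,14],[th,0,4,14],[th,0,0,19]],float))) for th in (th0,th0+15,th0+30)),key=lambda r:r.fun)
    print("tilt %.1f off"%b.x[0],b.x[1:].round(1),"cost %.3f"%b.fun,"tcp",t.round(1),"F",s["force"].round(1))
if __name__=="__main__": fit(th0=0)
E
python3 tilt.py
```

```text
tilt 4.6 off [ 1.3 14.3  7.1] cost 0.067 tcp [569.  233.1 104.5] F [-35.9  -3.9  59.4]
```

Working out the torques, the lever at the rail's edge shrinks as the tray tips. Pushing the orange lip against a vertical face has a lever that grows instead (55 to 90 mm).

New plan:
- Turn the tray so the orange end points to +x.
- Pre-tip it to about 20° against the rail's face, rising as it turns.
- Finish against the tub's rail-side inner wall, which the rail supports.

```bash
python3 -m inch '[[[0,0,-1.5,0],[0,0,-3,0],[0,0,-4.5,0],[0,0,-6,0],[0,0,-7.5,0],[0,0,-9,0],[0,0,-10.4,0],[0,0,-10.4,0]]]' && python3 -m inch '[[[-1,0.4,0,0],[-2.5,1.2,0,0],[-4,1.9,0,0],[-5.5,2.6,0,0],[-7,3.3,0,0],[-7,3.3,0,-4],[-7,3.3,0,-10],[-7,3.3,0,-16]]]' && python3 -m inch '[[[0,0,0,-7],[0,0,0,-14],[0,0,0,-21],[0,0,0,-28],[0,0,0,-35],[0,0,0,-42],[0,0,0,-49],[0,0,0,-56]]]' && python3 -m inch '[[[0,0,0,-7],[0,0,0,-14],[0,0,0,-21],[0,0,0,-28],[0,0,0,-35],[0,0,0,-42],[0,0,0,-49],[0,0,0,-56]]]' && python3 -m inch '[[[0,0,0,-7],[0,0,0,-14],[0,0,0,-21],[0,0,0,-28],[0,0,0,-35],[0,0,0,-42],[0,0,0,-49],[0,0,0,-52]]]' && python3 tilt.py; python3 - <<'E'
from h import *
print("sugar corner",at("top",[(205,253),(164,253),(205,284)],60))
E
```

```text
clock: 16.9
eef_pos: [578.4, 233.4, 204.5]
tool_rot: [-3.14, -0.006, 0.029]
force: [1.4, 0.3, -4.0]
width: 58.8
gripper_force: 74.1
clock: 17.57
eef_pos: [506.9, 198.3, 200.8]
tool_rot: [3.141, 0.0, 0.313]
force: [0.1, 0.1, -5.0]
width: 59.0
gripper_force: 73.8
clock: 18.23
eef_pos: [507.1, 198.1, 200.8]
tool_rot: [-3.141, 0.0, 1.291]
force: [-0.4, 0.3, -5.3]
width: 58.8
gripper_force: 73.9
clock: 18.9
eef_pos: [507.1, 197.9, 200.7]
tool_rot: [-3.141, -0.0, 2.268]
force: [0.6, -0.6, -4.5]
width: 58.7
gripper_force: 73.8
clock: 19.57
eef_pos: [507.1, 197.7, 200.6]
tool_rot: [-3.142, -0.001, -3.108]
force: [0.2, 0.2, -5.0]
width: 58.8
gripper_force: 73.9
tilt 4.6 off [-2.   2.2 17.9] cost 0.083 tcp [507.1 197.7 200.6] F [ 0.2  0.2 -5. ]
sugar corner [[396.5 253.4  60. ]
 [395.5 357.1  60. ]
 [320.1 251.6  60. ]]
```

```bash
python3 -m inch '[[[0,0,2,0],[0,0,4,0],[0,0,6,0],[0,0,8,0],[0,0,10,0],[0,0,11.5,0],[0,0,12.1,0],[0,0,12.1,0]]]' && python3 -m inch '[[[-0.5,0,0,0],[-1,0,0,0],[-1.5,0,0,0],[-1.8,0,0,0],[-2.1,0,0,0],[-2.1,0,0,0]]]' && python3 -m inch '[[[-0.2,0,-0.2,0],[-0.4,0,-0.4,0],[-0.6,0,-0.6,0],[-0.6,0,-0.6,0]]]' && python3 tilt.py
```

```text
clock: 20.28
eef_pos: [506.2, 197.6, 78.7]
tool_rot: [-3.14, -0.003, -3.114]
force: [0.2, -0.6, -4.8]
width: 58.4
gripper_force: 73.7
clock: 20.78
eef_pos: [524.8, 198.9, 80.4]
tool_rot: [-3.141, -0.007, -3.112]
force: [-8.1, -0.9, -1.5]
width: 58.8
gripper_force: 74.4
clock: 21.12
eef_pos: [528.7, 199.3, 85.5]
tool_rot: [-3.14, -0.011, -3.111]
force: [-9.2, 1.3, -5.5]
width: 58.9
gripper_force: 73.8
tilt 7.5 off [-2.2 11.8  9.3] cost 0.060 tcp [528.7 199.3  85.5] F [-9.2  1.3 -5.5]
```

It rotates easily now, with only about 9 N. I'll continue to about 20°.

```bash
python3 -m inch '[[[-0.2,0,-0.3,0],[-0.4,0,-0.5,0],[-0.6,0,-0.8,0],[-0.8,0,-1,0],[-1,0,-1.2,0],[-1.2,0,-1.4,0],[-1.2,0,-1.4,0]]]' && python3 tilt.py
```

```text
clock: 21.75
eef_pos: [540.5, 199.9, 99.6]
tool_rot: [-3.14, -0.011, -3.111]
force: [-10.0, 0.6, -3.8]
width: 58.8
gripper_force: 73.9
tilt 17.6 off [-7.5  7.6 16.1] cost 0.077 tcp [540.5 199.9  99.6] F [-10.    0.6  -3.8]
```

```bash
python3 -m inch '[[[-0.2,0,-0.2,0],[-0.4,0,-0.4,0],[-0.6,0,-0.6,0],[-0.6,0,-0.6,0]]]' && python3 -m inch '[[[0.5,0,0,0],[1,0,-1,0],[1,0,-3,0],[1,0,-5,0],[1,0,-7,0],[1,0,-9,0],[1,0,-10,0],[1,0,-10,0]]]' && python3 - <<'E'
from tilt import *
fit(th0=10); fit(("side","top"),th0=10)
E
```

```text
clock: 22.13
eef_pos: [546.4, 200.0, 105.6]
tool_rot: [-3.14, -0.012, -3.111]
force: [-10.2, 0.5, -3.9]
width: 58.9
gripper_force: 73.8
clock: 22.8
eef_pos: [544.7, 200.1, 209.9]
tool_rot: [3.139, 0.007, -3.113]
force: [1.0, 0.1, -4.5]
width: 59.0
gripper_force: 73.5
tilt 17.7 off [-8.6 12.9 11.5] cost 0.093 tcp [544.7 200.1 209.9] F [ 1.   0.1 -4.5]
tilt 19.3 off [-9.  -1.8 23.6] cost 0.301 tcp [543.5 199.6 208. ] F [-0.3 -0.  -5.1]
```

Tilt is about 19–20°, still below the spill angle. Now I'll move over the tub and lower with the lip inside the rail-side wall.

```bash
python3 -m inch '[[[0.5,-1.5,0,0],[1,-3.5,0,0],[1.5,-5.5,0,0],[2,-7.5,0,0],[2.5,-9.5,0,0],[2.5,-11.3,0,0],[2.5,-12.8,0,0],[2.5,-12.8,0,0]]]' && python3 -m inch '[[[0,0,1.5,0],[0,0,3,0],[0,0,4.5,0],[0,0,6,0],[0,0,7,0],[0,0,7.8,0],[0,0,8.4,0],[0,0,8.4,0]]]' && python3 tilt.py
```

```text
clock: 23.62
eef_pos: [520.1, 65.9, 204.9]
tool_rot: [-3.138, -0.003, -3.118]
force: [-0.0, -1.4, -4.6]
width: 59.0
gripper_force: 73.4
clock: 24.28
eef_pos: [520.2, 70.8, 121.1]
tool_rot: [-3.141, -0.002, -3.112]
force: [-0.8, 0.0, -4.4]
width: 59.3
gripper_force: 73.4
tilt 16.9 off [-9.9  2.3 18.8] cost 0.068 tcp [520.2  70.8 121.1] F [-0.8  0.  -4.4]
```

```bash
python3 -m inch '[[[-0.4,0,0,0],[-0.8,0,0.1,0],[-1.2,0,0.4,0],[-1.5,0,0.6,0],[-1.5,0,0.6,0]]]' && python3 -m inch '[[[-0.3,0,0.1,0],[-0.6,0,0.2,0],[-0.9,0,0.3,0],[-0.9,0,0.3,0]]]' && python3 tilt.py
```

```text
clock: 24.75
eef_pos: [532.6, 70.8, 117.0]
tool_rot: [-3.141, -0.007, -3.113]
force: [-11.4, -0.1, 9.7]
width: 59.0
gripper_force: 75.3
clock: 25.08
eef_pos: [533.5, 70.8, 116.2]
tool_rot: [-3.139, -0.022, -3.112]
force: [-32.4, -2.2, 46.0]
width: 59.5
gripper_force: 79.3
tilt 18.0 off [-8.7  2.7 19.7] cost 0.067 tcp [533.5  70.8 116.2] F [-32.4  -2.2  46. ]
```

Contact shows 46 N upward, which I did not expect: either a wedge or the lip on the rim. I'll spend my last picture here.

```bash
python3 - <<'E'
from h import *
s=get_image("side");i=get_image("top")
cv2.imwrite("pics/s_jam.png",s);cv2.imwrite("pics/t_jam.png",i)
o=np.zeros((600,800,3),np.uint8)
o[:600,:550]=cv2.resize(s[110:230,255:365],None,fx=5,fy=5,interpolation=2)
o[:375,552:797]=cv2.resize(i[140:247,250:320],(245,375),interpolation=2)
cv2.imwrite("pics/jam.png",o)
E
```

```text
(no output)
```

View pics/jam.png

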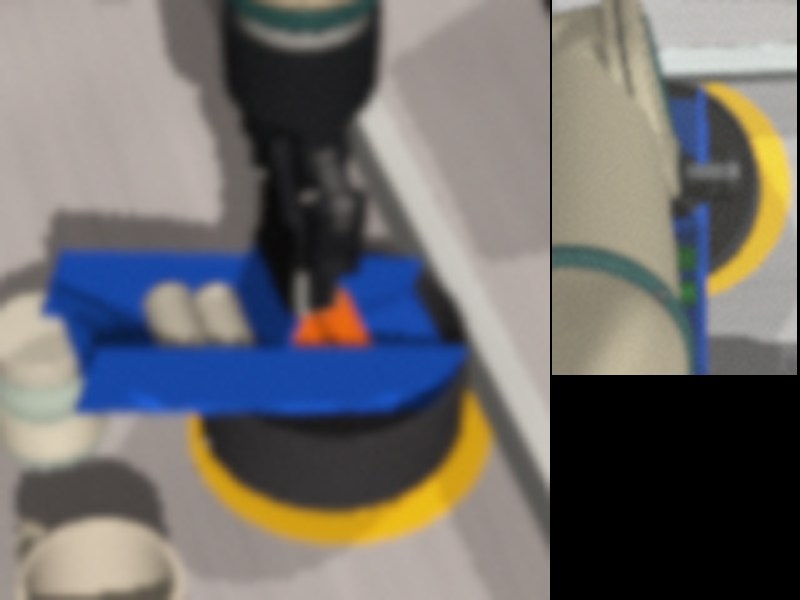

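The picture shows the lip corner (crop (465,350)) sitting on the tub's rail-side rim (470,375), so the tilt is still too small for the lip to go in. The bottles are still in place. I'll go back to the rail and add about 5° (to ~23°), then re-enter.

```bash
python3 -m inch '[[[1,0,-1,0],[1,0,-2,0],[1,0,-3.5,0],[1,0,-5,0],[1,0,-6.5,0],[1,0,-8,0],[1,0,-9,0],[1,0,-9,0]]]' && python3 -m inch '[[[0,1.5,0,0],[0,3.5,0,0],[0,5.5,0,0],[0,7.5,0,0],[0,9.5,0,0],[0,11.3,0,0],[0,12.8,0,0],[0,12.8,0,0]]]' && python3 -m inch '[[[0,0,1.5,0],[0,0,3,0],[0,0,4.5,0],[0,0,6,0],[0,0,7.5,0],[0,0,8.9,0],[0,0,9.8,0],[0,0,9.8,0]]]' && python3 -m inch '[[[-0.5,0,0,0],[-1,0,0,0],[-1.4,0,0,0],[-1.6,0,0,0],[-1.8,0,-0.2,0],[-1.8,0,-0.2,0]]]' && python3 tilt.py
```

```text
clock: 25.9
eef_pos: [537.6, 71.4, 205.7]
tool_rot: [3.141, 0.006, -3.113]
force: [0.2, -0.6, -5.1]
width: 58.5
gripper_force: 73.5
clock: 26.57
eef_pos: [530.7, 204.1, 202.5]
tool_rot: [3.138, -0.0, -3.107]
force: [-0.5, 0.5, -4.4]
width: 58.6
gripper_force: 73.5
clock: 27.23
eef_pos: [529.9, 198.0, 102.9]
tool_rot: [-3.14, -0.004, -3.113]
force: [0.1, -1.2, -4.0]
width: 59.3
gripper_force: 73.4
clock: 27.73
eef_pos: [546.4, 199.7, 107.4]
tool_rot: [-3.141, -0.006, -3.112]
force: [-6.7, -0.5, -5.1]
width: 59.1
gripper_force: 73.4
tilt 17.4 off [-10.8   4.5  17.9] cost 0.084 tcp [546.4 199.7 107.4] F [-6.7 -0.5 -5.1]
```

```bash
python3 -m inch '[[[-0.2,0,-0.2,0],[-0.4,0,-0.3,0],[-0.6,0,-0.5,0],[-0.8,0,-0.6,0],[-0.8,0,-0.6,0]]]' && python3 tilt.py && python3 -m inch '[[[-0.1,0,-0.1,0],[-0.2,0,-0.2,0],[-0.2,0,-0.2,0]]]' && python3 tilt.py
```

```text
clock: 28.2
eef_pos: [551.6, 199.4, 112.7]
tool_rot: [-3.139, -0.012, -3.112]
force: [-10.8, -0.0, -2.1]
width: 58.9
gripper_force: 73.6
tilt 21.1 off [-11.3   6.1  17.5] cost 0.089 tcp [551.6 199.4 112.7] F [-10.8  -0.   -2.1]
clock: 28.5
eef_pos: [554.0, 199.4, 114.6]
tool_rot: [-3.139, -0.011, -3.112]
force: [-9.5, -0.2, -3.3]
width: 59.1
gripper_force: 73.3
tilt 22.7 off [-12.2   4.6  20.2] cost 0.092 tcp [554.  199.4 114.6] F [-9.5 -0.2 -3.3]
```

```bash
python3 -m inch '[[[0.5,0,0,0],[1,0,-1,0],[1,0,-2.5,0],[1,0,-4,0],[1,0,-5.5,0],[1,0,-7,0],[1,0,-8.5,0],[1,0,-9,0]]]' && python3 -m inch '[[[0.4,-1.5,0,0],[0.8,-3.5,0,0],[1.3,-5.5,0,0],[1.3,-7.5,0,0],[1.3,-9.5,0,0],[1.3,-11.3,0,0],[1.3,-12.8,0,0],[1.3,-12.8,0,0]]]' && python3 -m inch '[[[0,0,1.5,0],[0,0,3,0],[0,0,4.5,0],[0,0,6,0],[0,0,7,0],[0,0,8,0],[0,0,8.6,0],[0,0,8.6,0]]]' && python3 tilt.py
```

```text
clock: 29.22
eef_pos: [551.7, 200.3, 209.3]
tool_rot: [3.139, 0.007, -3.113]
force: [1.1, 0.1, -3.9]
width: 59.0
gripper_force: 73.3
clock: 29.88
eef_pos: [540.0, 65.7, 205.3]
tool_rot: [-3.138, 0.0, -3.118]
force: [-0.5, -0.8, -4.8]
width: 59.0
gripper_force: 73.1
clock: 30.55
eef_pos: [536.9, 70.9, 118.2]
tool_rot: [-3.141, -0.006, -3.112]
force: [-4.3, -1.8, -4.0]
width: 58.8
gripper_force: 73.3
tilt 20.8 off [-10.9  -3.5  25. ] cost 0.082 tcp [536.9  70.9 118.2] F [-4.3 -1.8 -4. ]
```

```bash
python3 -m inch '[[[-0.2,0,0.1,0],[-0.4,0,0.2,0],[-0.4,0,0.2,0]]]' && python3 tilt.py && python3 -m inch '[[[-0.2,0,0.1,0],[-0.4,0,0.2,0],[-0.4,0,0.2,0]]]' && python3 tilt.py
```

```text
clock: 30.85
eef_pos: [540.4, 71.3, 117.6]
tool_rot: [-3.141, -0.007, -3.112]
force: [-11.3, -0.7, 8.1]
width: 58.5
gripper_force: 74.7
tilt 21.2 off [-12.7  -8.8  30.7] cost 0.070 tcp [540.4  71.3 117.6] F [-11.3  -0.7   8.1]
clock: 31.15
eef_pos: [540.5, 71.2, 116.5]
tool_rot: [-3.14, -0.014, -3.112]
force: [-22.2, -1.9, 23.8]
width: 58.8
gripper_force: 76.5
tilt 20.2 off [-12.    0.8  23. ] cost 0.072 tcp [540.5  71.2 116.5] F [-22.2  -1.9  23.8]
```

```bash
python3 -m inch '[[[0.3,0,-0.4,0],[0.7,0,-0.4,0],[1.2,0,-0.4,0],[1.2,0,-0.4,0]]]' && for k in 1 2 3 4; do python3 -m inch '[[[0,0,0.1,0],[0,0,0.3,0],[0,0,0.3,0]]]' | egrep 'pos|force: \['; done; python3 tilt.py
```

```text
clock: 31.53
eef_pos: [536.2, 71.4, 119.6]
tool_rot: [3.141, 0.002, -3.112]
force: [-0.9, 0.1, -4.4]
width: 59.2
gripper_force: 73.2
eef_pos: [536.5, 71.3, 115.8]
force: [-0.1, 0.4, -5.9]
eef_pos: [537.1, 71.3, 114.3]
force: [-0.7, 0.0, 6.9]
eef_pos: [539.2, 71.4, 112.8]
force: [1.3, -0.5, 15.1]
eef_pos: [541.9, 71.5, 110.9]
force: [4.0, -0.8, 18.2]
tilt 23.2 off [-10.8   4.5  18.8] cost 0.093 tcp [541.9  71.5 110.9] F [ 4.  -0.8 18.2]
```

The lip is now inside: the underside bears on the near rim and the tray is turning (23°). I'll continue forward and down to tip it further.

```bash
for k in 1 2 3; do python3 -m inch '[[[-0.2,0,0.1,0],[-0.4,0,0.2,0],[-0.4,0,0.2,0]]]' | egrep 'pos|force: \['; done; python3 tilt.py
```

```text
eef_pos: [545.3, 71.6, 108.6]
force: [3.3, -0.4, 17.2]
eef_pos: [548.3, 71.7, 106.5]
force: [1.1, -0.8, 16.1]
eef_pos: [549.4, 71.7, 105.8]
force: [-6.4, -0.9, 33.5]
tilt 31.2 off [-17.9   4.9  19.9] cost 0.129 tcp [549.4  71.7 105.8] F [-6.4 -0.9 33.5]
```

```bash
python3 -m inch '[[[0,0,-0.5,0],[0,0,-1,0],[0,0,-1.5,0],[0.4,0,-2,0],[0.8,0,-2.3,0],[1.2,0,-2.6,0],[1.2,0,-2.6,0],[1.2,0,-2.6,0]]]' && python3 tilt.py && cat > ob.py <<'E'
from h import *
for n in("side","top"):
    h=cv2.cvtColor(get_image(n),cv2.COLOR_BGR2HSV);m=cv2.inRange(h,(4,190,90),(14,255,255))
    k,l,st,c=cv2.connectedComponentsWithStats(m)
    for i in range(1,k):
        if st[i,4]>8: print(n,c[i].round(1),st[i,4],at(n,[c[i]],16)[0][:2],at(n,[c[i]],90)[0][:2])
E
python3 ob.py
```

```text
clock: 34.05
eef_pos: [535.7, 71.2, 127.3]
tool_rot: [3.142, -0.0, -3.112]
force: [0.6, 0.2, -5.1]
width: 58.7
gripper_force: 75.0
tilt 30.5 off [-11.4  -3.1  24.5] cost 0.129 tcp [535.7  71.2 127.3] F [ 0.6  0.2 -5.1]
side [336.9 169.7] 133 [617.5 128.7] [593.2  61. ]
side [332.6 316.2] 970 [ 468.6 -302.4] [ 456.3 -335.4]
```

```bash
python3 -m inch '[[[0.4,0,-0.3,0],[0.8,0,-0.6,0],[1.2,0,-0.9,0],[1.6,0,-1,0],[2,0,-1,0],[2,0,-1,0],[2,0,-1,0],[2,0,-1,0]]]' && python3 tilt.py && python3 ob.py
```

```text
clock: 34.87
eef_pos: [516.1, 70.7, 137.3]
tool_rot: [3.142, 0.0, -3.112]
force: [0.7, 0.2, -4.3]
width: 59.1
gripper_force: 75.0
tilt 28.2 off [-11.7   2.4  22.5] cost 0.112 tcp [516.1  70.7 137.3] F [ 0.7  0.2 -4.3]
side [337.3 175.1] 191 [611.8 108.1] [588.   42.2]
side [332.5 316.2] 970 [ 468.6 -302.3] [ 456.3 -335.4]
```

```bash
python3 -m inch '[[[0,0,-1,0],[0,0,-2,0],[0,0,-3,0],[0,0,-4,0],[0,0,-5,0],[0,0,-6,0],[0,0,-6,0],[0,0,-6,0]]]' && python3 ob.py && python3 tilt.py && python3 - <<'E'
from h import *
print(sensors.read_state()["torque"])
s=cv2.cvtColor(get_image("side"),cv2.COLOR_BGR2HSV)
m=cv2.inRange(s,(3,120,50),(16,255,255))[110:240,255:365]
for r in range(0,130,4): print(''.join('#' if m[r:r+4,c:c+4].any() else '.' for c in range(0,110,4)),110+r)
E
```

```text
clock: 35.68
eef_pos: [516.4, 70.7, 198.1]
tool_rot: [3.141, 0.002, -3.112]
force: [-0.2, -0.2, -4.4]
width: 58.8
gripper_force: 75.2
side [336.  178.9] 234 [603.7  95. ] [580.5  30. ]
side [332.5 316.2] 970 [ 468.6 -302.3] [ 456.3 -335.4]
top [280.6 169.6] 15 [613.9  72. ] [601.3  64.9]
tilt 27.2 off [-14.3   2.1  23.4] cost 0.108 tcp [515.5  70.5 197. ] F [ 0.8 -0.3 -4.5]
[-0.01248217 -0.17040106 -0.04401259]
............................ 110
............................ 114
............................ 118
............................ 122
............................ 126
............................ 130
............................ 134
............................ 138
............................ 142
............................ 146
............................ 150
............................ 154
............................ 158
............................ 162
....................##...... 166
...................####..... 170
..................#####..... 174
.................######..... 178
..................####...... 182
..................####...... 186
...................#........ 190
............................ 194
............................ 198
............................ 202
............................ 206
............................ 210
............................ 214
............................ 218
............................ 222
............................ 226
............................ 230
............................ 234
............................ 238
```

The orange blob stays put while the tray rises 60 mm, and the measured weight dropped by about 0.7 N, so both oranges are in the tub. Now back above the pad.

```bash
python3 -m inch '[[[0.3,-1.2,0,0],[0.7,-3.5,0,0],[1.1,-6,0,0],[1.6,-8.5,0,0],[2.1,-11,0,0],[2.5,-13.3,0,0],[2.9,-15.3,0,0],[3.2,-17.1,0,0]]]' && python3 -m inch '[[[0.4,-2.2,0,0],[0.8,-4.5,0,0],[1.3,-7,0,0],[1.8,-9.5,0,0],[2.3,-12,0,0],[2.7,-14.3,0,0],[3,-16.1,0,0],[3.2,-17.1,0,0]]]' && python3 -m inch '[[[0,0,0,4],[0,0,0,11],[0,0,0,18],[0,0,0,25],[0,0,0,32],[0,0,0,39],[0,0,0,46],[0,0,0,53]]]' && python3 -m inch '[[[0,0,0,7],[0,0,0,14],[0,0,0,18.5],[0,0,0,18.5]]]' && python3 tilt.py && python3 ob.py
```

```text
clock: 36.55
eef_pos: [487.5, -104.0, 196.9]
tool_rot: [-3.141, -0.002, -3.114]
force: [-0.8, 0.2, -4.5]
width: 58.9
gripper_force: 75.0
clock: 37.22
eef_pos: [460.0, -276.9, 196.8]
tool_rot: [-3.14, -0.001, -3.117]
force: [0.5, -0.7, -3.7]
width: 59.2
gripper_force: 74.9
clock: 37.88
eef_pos: [461.4, -272.6, 196.9]
tool_rot: [-3.141, -0.001, 2.24]
force: [1.0, -0.2, -4.1]
width: 59.1
gripper_force: 75.0
clock: 38.22
eef_pos: [461.5, -272.5, 196.9]
tool_rot: [-3.141, -0.001, 1.922]
force: [-0.3, -0.9, -5.0]
width: 59.0
gripper_force: 75.0
tilt 27.1 off [-4.2  8.5 20.2] cost 0.038 tcp [ 461.5 -272.5  196.9] F [-0.3 -0.9 -5. ]
side [331.5 319.3] 745 [ 464.1 -308.8] [ 452.2 -341.3]
top [273.9 171.1] 106 [609.9  89.5] [597.5  81.4]
top [276.2 179.2] 55 [588.6  83.2] [577.5  75.4]
```

```bash
python3 -m inch '[[[-0.5,0,1.5,0],[-1,0,3,0],[-1,0,5,0],[-1,0,7,0],[-1,0,8.5,0],[-1,0,10,0],[-1,0,10.9,0],[-1,0,10.9,0]]]' && for k in 1 2 3 4; do python3 -m inch '[[[0.1,0,0.15,0],[0.2,0,0.3,0],[0.2,0,0.3,0]]]' | egrep 'pos|force: \['; done; python3 tilt.py
```

```text
clock: 39.03
eef_pos: [462.5, -274.7, 90.3]
tool_rot: [-3.141, -0.015, 1.927]
force: [-9.9, 17.9, 37.7]
width: 58.8
gripper_force: 72.1
eef_pos: [462.4, -272.6, 88.9]
force: [-12.0, 21.1, 45.3]
eef_pos: [460.7, -269.6, 85.6]
force: [-11.8, 22.1, 45.0]
eef_pos: [460.0, -266.4, 82.1]
force: [-12.8, 23.6, 41.2]
eef_pos: [458.0, -263.1, 78.6]
force: [-13.6, 25.6, 41.0]
tilt 11.1 off [-5.6 18.3 21.9] cost 0.027 tcp [ 458.  -263.1   78.6] F [-13.6  25.6  41. ]
```

```bash
for k in 1 2 3; do python3 -m inch '[[[0,0,0.15,0],[0,0,0.35,0],[0,0,0.35,0]]]' | egrep 'pos|force: \['; done; python3 - <<'E'
from tilt import *
fit(th0=-5);
E
```

```text
eef_pos: [461.7, -268.7, 74.2]
force: [-2.4, 6.6, 7.3]
eef_pos: [461.5, -269.4, 70.2]
force: [-4.8, 12.6, 13.8]
eef_pos: [462.3, -271.1, 66.5]
force: [-2.6, 7.0, 6.8]
tilt 3.6 off [-5.8 18.3 21.5] cost 0.031 tcp [ 462.3 -271.1   66.5] F [-2.6  7.   6.8]
```

```bash
python3 -m inch '[[[0,0,0.2,0],[0,0,0.4,0],[0,0,0.4,0]]]' | egrep 'pos|force: \['; python3 -m inch '[[[0,0,0,0],[0,0,0,0],[0,0,0,0],[0,0,0,0],[0,0,0,0],[0,0,0,0]]]' 8.5 && python3 -m inch '[[[0,0,-1,0],[0,0,-2.5,0],[0,0,-4.5,0],[0,0,-6.5,0],[0,0,-9,0],[0,0,-12,0],[0,0,-14,0],[0,0,-14,0]]]' && python3 -m inch '[[[2,-2,0,0],[4,-5,0,0],[6,-8,0,0],[8,-11,0,0],[11,-14,0,0],[14,-17,0,0],[17,-19,0,0],[17,-19,0,0]]]' && python3 - <<'E'
from h import *
i=get_image("top");s=get_image("side")
cv2.imwrite("pics/t_end.png",i);cv2.imwrite("pics/s_end.png",s)
def ob(n,im,lo,hi,roi,z,mn=15):
    m=cv2.inRange(cv2.cvtColor(im,cv2.COLOR_BGR2HSV),lo,hi);x0,y0,x1,y1=roi
    k,l,st,c=cv2.connectedComponentsWithStats(m[y0:y1,x0:x1])
    for j in range(1,k):
        if st[j,4]>mn:
            p=c[j]+[x0,y0];print(n,p.round(1),"area",st[j,4],"z",z,at(n,[p],z)[0][:2])
a=cv2.imread("pics/top0.png")
for nm,im in(("old",a),("new",i)):
    m=cv2.inRange(cv2.cvtColor(im,cv2.COLOR_BGR2HSV),(105,120,30),(125,255,255));m[:185]=0;m[270:]=0;m[:,:355]=0;m[:,470:]=0
    q=np.argwhere(m)[:,::-1].astype(np.float32);r=cv2.minAreaRect(q);print(nm,"tray blue",r,at("top",[r[0]],40)[0])
    ob(nm+" grip".replace("grip","grip"),im,(0,0,0),(1,1,1),(0,0,1,1),0)
ob("top",i,(3,120,50),(16,255,255),(240,150,330,240),16)
ob("side",s,(3,120,50),(16,255,255),(270,130,380,250),16)
E
```

```text
eef_pos: [462.4, -271.1, 62.5]
force: [-2.2, 8.2, 9.3]
clock: 41.63
eef_pos: [462.6, -275.3, 61.8]
tool_rot: [-3.142, 0.0, 1.923]
force: [-0.4, 0.1, -0.4]
width: 85.3
gripper_force: 0.0
clock: 42.3
eef_pos: [464.9, -276.7, 206.7]
tool_rot: [3.136, 0.007, 1.923]
force: [0.5, -0.5, 0.5]
width: 85.0
gripper_force: 0.0
clock: 42.97
eef_pos: [223.6, -179.7, 203.0]
tool_rot: [3.14, 0.0, 1.922]
force: [0.7, -0.0, -0.1]
width: 85.2
gripper_force: 0.0
old tray blue ((395.2938537597656, 234.96392822265625), (30.8721981048584, 45.0877685546875), 68.96248626708984) [ 444.8 -220.9   40. ]
new tray blue ((397.3082275390625, 234.8218994140625), (31.015905380249023, 62.968135833740234), 69.44395446777344) [ 445.1 -226.    40. ]
top [275.  174.3] area 370 z 16 [601.4  86.4]
side [335.  177.3] area 361 z 16 [602.8 101.6]
```

```bash
python3 - <<'E'
from h import *
def cls(im):
    h=cv2.cvtColor(im,cv2.COLOR_BGR2HSV).astype(int);H,S,V=h[...,0],h[...,1],h[...,2]
    o=np.full(H.shape,'.');o[V<62]='k';o[(H>100)&(H<130)&(S>95)]='B';o[(H>2)&(H<17)&(S>110)&(V>45)]='O';o[(H>40)&(H<85)&(S>70)]='G';o[(S<50)&(V>185)]='w';o[(H>18)&(H<35)&(S>130)]='Y';return o
def show(im,x0,y0,x1,y1,st=2):
    o=cls(im)
    for r in range(y0,y1,st): print(''.join(o[r,x0:x1]),r)
a=cv2.imread("pics/top0.png");t=cv2.imread("pics/t_end.png")
show(a,358,188,470,270,3);print();show(t,358,188,470,270,3);print();show(t,240,154,330,232)
E
```

```text
wwwwwwwwwww.wwww..............................................................................................OO 188
wwwwwwwwwwwwwww.....w..........................................................................................O 191
wwwwwwwwwwwwwwwww.w.w.w........................................................................................O 194
wwwwwwwwwwwwwwwwwwww...w.............................................................k.kkkkk.................... 197
wwwwwwwwwwwwwwwwwwwwwwwwwwwww.w................................................................................. 200
wwwwwwwwwww.wwwwwwwwwww..wwww......................................................BB.BBBB...................... 203
wwwwwwwwwwwwwwwwwwwwwww...w...............................OOOOOOOOO............................................. 206
wwwwwwwwwwwwwwwww.wwwwwwwwwwww.....................OOOOOOOOO.................................................... 209
...................................................O.....................................BBBBB.................. 212
...............................................
[... 8458 characters left out ...]
YYYYYYYYY..............wwwwwwww 216
wwwwwww.............................................YYYYYYYYYYYYY.................wwwwwwww 218
wwwwwwwwwwwwwwwwwwwwwww.......YYYYYYYY.......YYYYYYYYYYYYYYYYY....................wwwwwwww 220
wwwwwwwwwwwwwwwwwwwwwwwww........YYYYYYYYYYYYYYYYYYYYYYYYYY......................wwwwwwwww 222
wwwwwwwwwwwwwwwwwwwwwwwwww.............YYYYYYYYYYYYYY...........................wwwwwwwwww 224
wwwwwwwwwwwwwwwwwwwwwwwwwww....................................................wwwwwwwwwww 226
wwwwwwwwwwwwwwwwwwwwwwwwwwww...................................................wwwwwwwwwww 228
wwwwwwwwwwwwwwwwwwwwwwwwwwwww.................................................wwwwwwwwwwww 230
```

The top view shows both oranges side by side in the tub with their caps at about (288,172). The whites are still in their bay, the tub has not moved, and the tray is upright. It sits about 20 mm toward its white end (its left edge moved 8 px), so I'll re-grip it and shift it back.

```bash
python3 -m inch '[[[-2,2,0,0],[-4,5,0,0],[-6,8,0,0],[-8,11,0,0],[-10,14,0,0],[-12.5,17,0,0],[-14.8,19,0,0],[-14.8,19,0,0]]]' && python3 -m inch '[[[0,0,2.5,0],[0,0,5,0],[0,0,7.5,0],[0,0,10,0],[0,0,12,0],[0,0,13.5,0],[0,0,13.5,0]]]' && python3 -m inch '[[[0,0,0,0],[0,0,0,0],[0,0,0,0],[0,0,0,0],[0,0,0,0],[0,0,0,0]]]' 4
```

```text
clock: 43.73
eef_pos: [461.8, -257.0, 200.8]
tool_rot: [3.139, 0.005, 1.925]
force: [1.0, -0.6, 0.4]
width: 85.2
gripper_force: 0.0
clock: 44.32
eef_pos: [452.8, -253.1, 63.2]
tool_rot: [-3.137, -0.005, 1.923]
force: [-1.4, -0.4, -0.6]
width: 84.6
gripper_force: 0.0
clock: 44.82
eef_pos: [455.8, -254.6, 67.7]
tool_rot: [3.14, 0.001, 1.923]
force: [-0.4, -0.1, 4.0]
width: 59.0
gripper_force: 66.1
```

```bash
python3 -m inch '[[[0,0,-0.2,0],[0,0,-0.4,0],[-0.5,0,-0.4,0],[-1,0,-0.4,0],[-1.5,0,-0.4,0],[-2,0,-0.4,0],[-2,0,0,0],[-2,0,0,0]]]' && python3 -m inch '[[[0,0,0,0],[0,0,0,0],[0,0,0,0],[0,0,0,0],[0,0,0,0],[0,0,0,0]]]' 8.5 && python3 -m inch '[[[0,0,-1,0],[0,0,-2.5,0],[0,0,-4.5,0],[0,0,-6.5,0],[0,0,-9,0],[0,0,-12,0],[0,0,-13.5,0],[0,0,-13.5,0]]]' && python3 -m inch '[[[2,-2,0,0],[4,-5,0,0],[6,-8,0,0],[8,-11,0,0],[11,-14,0,0],[14,-17,0,0],[17,-19,0,0],[17,-19,0,0]]]' && python3 - <<'E'
from h import *
t=get_image("top");cv2.imwrite("pics/t_fin.png",t);cv2.imwrite("pics/s_fin.png",get_image("side"))
h=cv2.cvtColor(t,cv2.COLOR_BGR2HSV).astype(int);H,S,V=h[...,0],h[...,1],h[...,2]
o=np.full(H.shape,'.');o[V<62]='k';o[(H>100)&(H<130)&(S>95)]='B';o[(H>2)&(H<17)&(S>110)&(V>45)]='O';o[(H>40)&(H<85)&(S>70)]='G'
for r in range(218,266,3): print(''.join(o[r,358:470]),r)
E
```

```text
clock: 45.48
eef_pos: [463.0, -275.6, 67.6]
tool_rot: [3.14, 0.004, 1.922]
force: [-0.4, -3.1, 4.1]
width: 59.2
gripper_force: 66.2
clock: 45.98
eef_pos: [461.9, -272.9, 66.7]
tool_rot: [-3.141, -0.0, 1.923]
force: [0.7, 0.1, -0.1]
width: 84.8
gripper_force: 0.0
clock: 46.65
eef_pos: [463.9, -274.5, 206.1]
tool_rot: [3.136, 0.006, 1.923]
force: [0.2, 0.4, -0.5]
width: 84.9
gripper_force: 0.0
clock: 47.32
eef_pos: [224.1, -178.6, 203.2]
tool_rot: [3.138, 0.002, 1.922]
force: [2.4, -1.4, -0.0]
width: 85.0
gripper_force: 0.0
......................................................................................BBBBBBBBBBB............... 218
.....................kkkk...........................................................BBBBBBBBBBBBBB.............. 221
...........kkkkkkkkk....BBBBBBBBB..............................................BBB.BBBBBBBBBBBBBBBB............. 224
....kkkkkkkkkk..BBBBBBBBBBBBBBBB.......................................BBBBBBBBBB.BBBBBBBBBB.BB..BBB............ 227
.....kkkkkkk.BBBBBBBBBBBBBBBBBBBB...................................BBBBBBBBBBBBBBBBBB.B.B..............
[... 599 characters left out ...]
...........kkkkkk.BBBBBBBBBBBBBBBBBBBBBBBBBB................................................................... 248
.............kkkkkkkBBBBBBBBBBBBBBBBBBBB........................................................................ 251
...............kkkkkk.BBBBBBBBBBBB....kk........................................................................ 254
.................kkkkk..B....kkkkk.............................................................................. 257
...................k..kkkk...................................................................................... 260
................................................................................................................ 263
```

The tray is back within about 3 mm of where it started, upright and released. The whites are in it, the oranges are in the tub, and the arm is clear. I'll hand in.

```bash
python3 -c "
from cell import order
print(order.finish_job())"
```

```text
the job is handed in; nothing more can be done
None
```

I handed the job in at about 47 s of the 72 s allowed, with no verdict shown: by my camera measurements, the tub stands about 12 mm from the disc's centre with both orange bottles in it, and the tray is back upright on its pad and released, within about 3 mm of its starting place, with both white bottles inside.

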